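# Unclamp the pastry tray and hold it up level

### The arm

A 6-joint arm with a two-finger parallel gripper is mounted at the origin on the work surface. World frame = base frame: x ahead of the robot, y to its left, z up, the work surface at z = 0. Lengths are in m, angles in degrees, forces in N, time in s.
With the tool pointing down it reaches from about 0.275 to 0.75 m from the base axis. Payload 10.2 kg.
Tool frame: the origin (TCP) lies on the centre line of the jaws, within the pads' length; the fingertips stand 14 mm ahead of it and the grasp point (between the pads) lies 5 mm behind it; z points along the fingers, y is the line along which they close (so a half turn about z gives the same grasp; the last joint's range is limited). The gripper opens to 88 mm and grips with 3 to 60 N. Pads are 18 mm wide; open, the fingers measure 123 mm over their backs; the gripper's body (75 mm by 187 mm) begins 45 mm behind the grasp point.
Start: joints at [56.814, 17.928, 85.812, -0, 76.261, -12.8], TCP at [0.183, 0.492, 0.253] pointing down, gripper open.
Joint ranges: [-168.41, 168.41], [-55.51, 124.54], [10.69, 146.95], [-70.63, 250.63], [1, 178], [-165.06, 165.06]. Speed limits (degrees/s): [136.94, 136.94, 172.46, 180, 180, 180].

### API

Orientations are given as a 3x3 rotation matrix whose columns are the frame's x, y, z axes.
In Python, from workcell import monitor, cams, order gives the robot as it stands.
- The arm moves only by the tool apply_moves, never from a script. Its argument "steps" is a list of rows, each an object with "twist": the turn, a rotation vector about the world's x, y, z in degrees, a list of three; "travel": the shift along the world's x, y, z in cm, a list of three; "claw": the finger opening in cm, from 0 to 8.81. In form: [{"twist": [rx, ry, rz], "travel": [x, y, z], "claw": claw}, ...]. A call has 1 to 5 rows; each row shifts and turns the commanded pose from where the row before left it; what a row does not reach is not made up. A row lasts 1/12 s, in which the tool goes at most 41.7 mm and 7.16 degrees, less where a joint would pass 70% of its speed; a pose out of reach is approached as far as the arm can. A call with a gripper value outside its range is refused whole. The fingers move at their own pace and stop on an object; the grip force is fixed at half the most. Time passes only in rows, so rows that do not move let the fingers close. It gives the time, the measured TCP pose, the force, the opening and the grip force at its end, in the units of the state.
- monitor.get_state(): the state, without advancing time (a new reading comes with each control period).
- cams.read_camera(name): name is "scene" or "top"; returns (picture, depth): 480x640x3 uint8, red, green, blue; 480x640 float32, m along the optical axis (not along the pixel's ray), 0 where there is no reading.
- cams.get_calibration(name): a dict with "mtx" (3x3 intrinsics, pixels), "world_to_cam" (4x4, takes a point from world to camera coordinates). Camera axes: x right, y up, looking along -z (the intrinsics and any distortion apply to the point x, -y, -z); pixel columns grow to the right and rows downward; lengths in m; the calibration is good to about 2 mm. A picture is of the moment at which its call begins. get_calibration takes no time and is no camera call.
- order.sign_off(): hands the job in; it is judged then, once.
The state is a dict: "clock": time; "joint_positions": joint angles; "joint_velocities": joint speeds; "effort": joint torques, N m; "ee_pos": TCP position; "tool_rot": TCP orientation; "ft_force": force on the tool from outside, world axes, zero at the start; "torque": the same for the moment, N m; "opening": opening from 0.0 (shut) to 1.0 (fully open); "grasp_force": force on a finger pad.
Only numpy, scipy, OpenCV 4.12 (cv2) and the standard library are available. Lean on these libraries where they do the work, as an engineer would, in place of code of your own. Each camera call takes 0.05 s, during which the arm holds its last target. There are 200 camera calls.

### The job

The tray of pastries is held in its wooden transport cradle by a claw over its rim: press the cradle's sprung lever down until it catches, take the hand off it, and leave it caught. Then lift the tray by its top handle and keep it gently level, with all three pastries standing on it, until its underside is at least 10 cm above the counter. Finish holding the tray still in the air, touching nothing but the gripper and its pastries, and leave the other things on the counter where they are.

Things in the scene. Friction and masses are not known exactly. Their poses are not given: they have to be found in the camera images.
- cradle: light wooden transport cradle, fixed on the counter: base plate 204 (x) x 160 (y) x 12 mm high with low corner lugs up to 26 mm high round the tray (2 to 3 mm play). Origin: centre of its underside, on the counter. Its +y axis points from the tray to the lever side; the steel spring housing reaches y = 140 mm, 28 mm high, beside the tail (cradle x 28 to 48 mm).
- lever_hinge (a point): the lever's hinge axis, at (0, 100, 14) mm in the cradle's frame; the hinge runs along the cradle's x axis. Fixed.
- lever (a joint): hold-down lever angle, rad: 0 = up, claw over the tray's rim; 0.62 = fully down on its stop, claw up and back clear of the tray. Pressing the tail down raises it. A spring resists (about 7 N at the pad at first, then less) until about 0.42, where it goes over centre and snaps down to its stop; the catch holds it there by itself (about 3 N up at the pad would free it).
- lever_pad (a point): centre of the upper face of the lever's white press pad (34 mm across, 30 mm along the tail); moves with the lever. Pad centre 65 mm from the hinge axis, face 4 mm above it. At rest the tail rises outwards at 0.72 rad (face centre 60 mm above the counter, 46 mm out from the hinge along cradle +y); fully down at 0.10 rad (24 mm above the counter, 64 mm out).
- tray: loose steel tray, 180 (x) x 150 (y) mm, rim 16 mm high, wall and floor 4 mm, in all 0.3 to 0.6 kg with no load; origin: centre of its underside, z up. At the start it sits in the cradle with its underside 12 mm above the counter, its axes along the cradle's.
- tray_grip (a point): middle of the tray's wooden handle bar, 117 mm above the tray's underside: the bar is 82 mm long along the tray's x, 14 mm thick along its y, 16 mm high, on two steel uprights 10 mm square, centred 34 mm either side of the middle.
- tartlet: a berry tartlet: crust flaring from 38 mm at the foot to 48 mm, 22 mm high plus berries. Loose on the tray's floor in one of three of its corners (centre about 55 mm along x and 38 mm along y from the tray's middle), 40 to 110 g. Origin: centre of its underside. Not to be tipped or dropped.
- choc_cake: a small dark round chocolate cake, 46 mm across, 36 mm high plus a cream dab and berry. Loose on the tray's floor in one of three of its corners (centre about 55 mm along x and 38 mm along y from the tray's middle), 40 to 110 g. Origin: centre of its underside. Not to be tipped or dropped.
- cream_sponge: a small round sponge with a cream band round its middle, 46 mm across, 30 mm high. Loose on the tray's floor in one of three of its corners (centre about 55 mm along x and 38 mm along y from the tray's middle), 40 to 110 g. Origin: centre of its underside. Not to be tipped or dropped.
- sugar_shaker: white sugar jar with steel cap, 56 mm across, 105 mm high. Loose on the counter; a bystander, not to be moved. Origin: on its underside.
- ramekin: white ceramic bowl, 76 mm across, 45 mm high. Loose on the counter; a bystander, not to be moved. Origin: on its underside.
- cream_jug: cream-coloured mug-shaped jug, 68 mm across, 85 mm high, one handle. Loose on the counter; a bystander, not to be moved. Origin: on its underside.
- cake_server: metal cake server (spatula) lying flat on the counter. Loose on the counter; a bystander, not to be moved. Origin: under its middle.
- layer_cake: dark round cake 124 mm across on a 170 mm white board, about 90 mm high. Loose on the counter; a bystander, not to be moved. Origin: on its underside.
- gugelhupf: brown domed bundt cake 110 mm across on a 140 mm white board, 55 mm high. Loose on the counter; a bystander, not to be moved. Origin: on its underside.

How it is judged:
By the outcome, as a careful person would: the job done as asked, in the order asked, and still so for the second after the job is handed in, while the arm keeps its last pose, push and grip.
It also fails if it takes over 58 s, if anything falls off the work surface, if the arm or the gripper's body presses on something with over 40 N, if the wrist force passes 120 N, or if a joint passes its speed limit or range.

## Working session

There is one attempt and no reset: what is moved stays moved. The work goes in short steps, Python scripts to look and compute and a tool call to move; the robot and the scene stay as the last step left them, time stands still between calls to the robot, and variables do not carry over. Pictures are saved under pics/ and viewed, at most 10 in all, crops included, and the job is handed in when it is done.

Besides the shell and the picture viewer there is one more tool, called in YAML: its name, and indented under it one key for each argument. apply_moves: Moves the arm, as the interface text tells. Its arguments: {"type":"object","properties":{"steps":{"type":"array"}},"required":["steps"]}

```bash
mkdir -p pics
cat > h.py <<'E'
import numpy as np,cv2
from workcell import monitor,cams,order
def snap(n,tag):
    p,d=cams.read_camera(n); cv2.imwrite(f'pics/{tag}.png',p[:,:,::-1]); np.savez(f'pics/{tag}.npz',p=p,d=d); return p,d
def pts(n,d):
    c=cams.get_calibration(n); K=np.array(c['mtx']); T=np.linalg.inv(np.array(c['world_to_cam']))
    v,u=np.mgrid[0:480,0:640]
    X=np.stack([(u-K[0,2])/K[0,0]*d,-(v-K[1,2])/K[1,1]*d,-d],-1)
    return X@T[:3,:3].T+T[:3,3]
E
python3 - <<'E'
from h import *
for n in ('scene','top'):
    p,d=snap(n,n+'0'); c=cams.get_calibration(n); print(n,c, (d>0).mean())
s=monitor.get_state(); print(s)
E
```

```text
scene {'mtx': array([[508.8158709 ,   0.        , 316.78724013],
       [  0.        , 508.8158709 , 232.382114  ],
       [  0.        ,   0.        ,   1.        ]]), 'world_to_cam': array([[-0.21925554,  0.97565332,  0.00525354,  0.10059306],
       [-0.59134402, -0.1371699 ,  0.79466764,  0.22877816],
       [ 0.77604075,  0.17112864,  0.60702202, -1.7234675 ],
       [ 0.        ,  0.        ,  0.        ,  1.        ]])} 0.9961360677083333
top {'mtx': array([[520.97127416,   0.        , 313.26634277],
       [  0.        , 520.97127416, 242.3861837 ],
       [  0.        ,   0.        ,   1.        ]]), 'world_to_cam': array([[ 1.12653785e-02, -9.99936117e-01, -9.23788004e-04,
        -4.25752981e-03],
       [ 9.80678749e-01,  1.08679745e-02,  1.95323010e-01,
        -5.22778924e-01],
       [-1.95300493e-01, -3.10632691e-03,  9.80738532e-01,
        -1.14833940e+00],
       [ 0.00000000e+00,  0.00000000e+00,  0.00000000e+00,
         1.00000000e+00]])} 0.996025390625
{'clock': 0.1, 'joint_positions': array([ 5.68154561e+01,  1.79548181e+01,  8.58497074e+01,  3.98438785e-04,
        7.62593849e+01, -1.28009207e+01]), 'joint_velocities': array([ 0.04321791, -0.09822735, -0.12152795,  0.05886666, -0.01999729,
        0.00688525]), 'effort': array([ 1.97758956e-03, -4.02809787e+01, -2.52642721e+01,  6.95582642e-02,
        3.42190464e-02, -7.44894919e-05]), 'ee_pos': array([0.1827658 , 0.49194598, 0.25223063]), 'tool_rot': array([[-9.37380928e-01,  3.48305348e-01, -6.16179835e-04],
       [ 3.48305800e-01,  9.37380502e-01, -9.29834453e-04],
       [ 2.53728650e-04, -1.08622809e-03, -9.99999378e-01]]), 'ft_force': array([-0.06555352,  0.30894801,  0.55026417]), 'torque': array([ 0.03050544,  0.05158083, -0.05180212]), 'grasp_force': 0.0, 'opening': 1.0024699729364634}
```

View pics/top0.png

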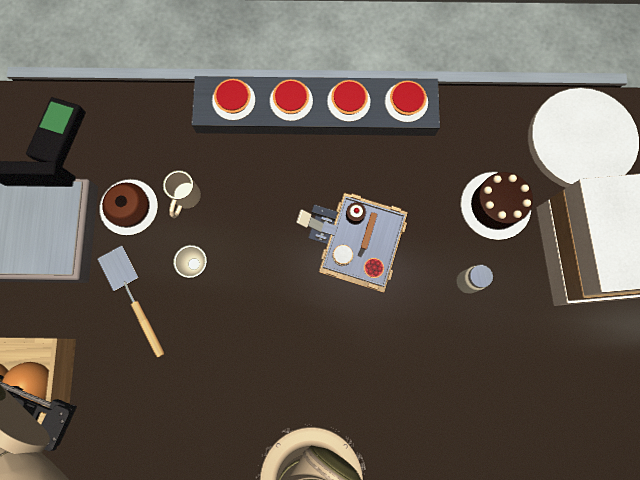

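View pics/scene0.png

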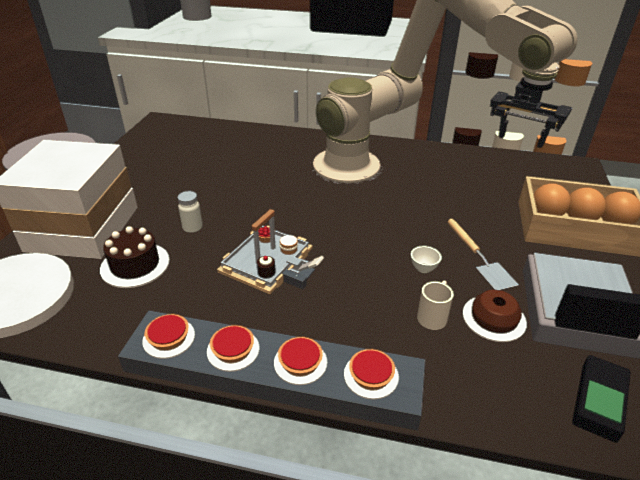

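The top view shows the cradle at about (364,242), with the handle bar from (374,213) to (361,254) and the white lever pad at about (305,218). The open workspace around them is clear. In the scene view the cradle is at about (266,258) with the pad at (310,265). Next I'll measure them.

```bash
cat > m.py <<'E'
from h import *
def rep(n,tag):
    z=np.load(f'pics/{tag}.npz'); p,d=z['p'].astype(int),z['d']; P=pts(n,d)
    roi=np.zeros((480,640),bool)
    if n=='top': roi[185:300,290:415]=1
    else: roi[200:300,210:330]=1
    Z=P[...,2]; hsv=cv2.cvtColor(z['p'],cv2.COLOR_RGB2HSV).astype(int)
    print(n,'counter z',np.median(Z[200:300,430:450]) if n=='top' else np.median(Z[180:210,260:300]))
    b=roi&(Z>.118)&(Z<.15); Q=P[b]
    r=cv2.minAreaRect((Q[:,:2]*1000).astype(np.float32)); print('bar',b.sum(),Q.mean(0),np.median(Q[:,2]),r)
    # wood cradle + tray outline
    t=roi&(Z>.004)&(Z<.04)
    wood=t&(hsv[...,0]>8)&(hsv[...,0]<30)&(hsv[...,1]>50)&(hsv[...,2]>110)
    Q=P[wood]; r=cv2.minAreaRect((Q[:,:2]*1000).astype(np.float32)); print('wood',wood.sum(),r)
    return P,hsv,p
if __name__=='__main__':
    for n in ('top','scene'):
        P,hsv,p=rep(n,n+'0')
        if n=='top':
            for v in range(206,232,4): print([(u,tuple((P[v,u]*1000).astype(int)),tuple(p[v,u])) for u in range(296,322,4)])
    a=cv2.imread('pics/top0.png')[180:300,285:425]; b=cv2.imread('pics/scene0.png')[195:300,205:345]
    cv2.imwrite('pics/c0.png',np.vstack([cv2.resize(a[:, :140],(700,300*2)),])); cv2.imwrite('pics/c1.png',cv2.resize(b,(790,592)))
E
python3 m.py
```

```text
top counter z 0.0004931345123563302
bar 250 [ 0.53289952 -0.11725748  0.13678381] 0.13701482668604636 ((534.1098022460938, -117.79986572265625), (14.037229537963867, 81.75858306884766), 72.89952850341797)
wood 974 ((534.779541015625, -117.33943176269531), (169.5037841796875, 204.7226104736328), 72.90021514892578)
[(296, (np.int64(623), np.int64(44), np.int64(0)), (np.int64(65), np.int64(50), np.int64(42))), (300, (np.int64(622), np.int64(35), np.int64(1)), (np.int64(59), np.int64(48), np.int64(37))), (304, (np.int64(624), np.int64(25), np.int64(-3)), (np.int64(60), np.int64(48), np.int64(39))), (308, (np.int64(624), np.int64(15), np.int64(-5)), (np.int64(64), np.int64(50), np.int64(41))), (312, (np.int64(622), np.int64(5), np.int64(3)), (np.int64(57), np.int64(45), np.int64(35))), (316, (np.int64(616), np.int64(-3), np.int64(26)), (np.int64(78), np.int64(84), np.int64(97))), (320, (np.int64(616), np.int64(-13), np.int64(26)), (np.int64(71), np.int64(67), np.int64(63)))]
[(296, (np.int64(613), np.int64(44), np.int64(-2)), (np.int64(58), np.int64(45), np.int64(36))), (300, (np.int64(61
[... 3581 characters left out ...]
)), (308, (np.int64(563), np.int64(14), np.int64(-1)), (np.int64(60), np.int64(48), np.int64(40))), (312, (np.int64(562), np.int64(5), np.int64(4)), (np.int64(86), np.int64(90), np.int64(106))), (316, (np.int64(558), np.int64(-4), np.int64(21)), (np.int64(65), np.int64(61), np.int64(62))), (320, (np.int64(557), np.int64(-13), np.int64(28)), (np.int64(170), np.int64(167), np.int64(151)))]
scene counter z 4.9570597794534876e-05
bar 212 [ 0.54241214 -0.1177111   0.13280053] 0.1343026083047783 ((537.2607421875, -118.65632629394531), (17.158863067626953, 86.6814193725586), 73.31322479248047)
wood 720 ((538.32275390625, -116.0751953125), (178.41517639160156, 209.30628967285156), 72.31915283203125)
```

View pics/c0.png

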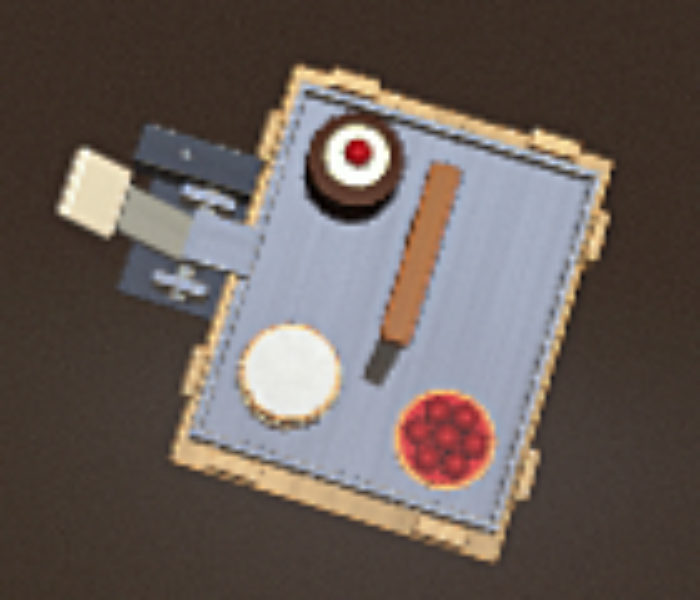

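The bar, wood and pad measurements agree with the given geometry. The cradle centre is (0.535, -0.1175) m, and its +y axis points at about 73°. The pad was predicted at (0.578, 0.022, 0.060) and measured within 3 mm of that. Next I'll move above the pad with the fingers closing along cradle x.

apply_moves:
  steps:
    - {"twist":[0,0,-5.4],"travel":[2.45,-3,0],"claw":0}
    - {"twist":[0,0,-5.4],"travel":[2.45,-3,0],"claw":0}
    - {"twist":[0,0,-5.4],"travel":[2.45,-3,0],"claw":0}
    - {"twist":[0,0,-5.4],"travel":[2.45,-3,0],"claw":0}
    - {"twist":[0,0,-5.4],"travel":[2.45,-3,0],"claw":0}

```text
clock: 0.52
ee_pos: [0.306, 0.3405, 0.2525]
tool_rot: [[-0.674, 0.739, -0.0], [0.739, 0.674, -0.0], [0.0, -0.0, -1.0]]
ft_force: [0.9, 0.8, -0.2]
opening: 0.646
grasp_force: 0.0
```

apply_moves:
  steps:
    - {"twist":[0,0,-5.4],"travel":[2.45,-3,0],"claw":0}
    - {"twist":[0,0,-5.4],"travel":[2.45,-3,0],"claw":0}
    - {"twist":[0,0,-5.4],"travel":[2.45,-3,0],"claw":0}
    - {"twist":[0,0,-5.4],"travel":[2.45,-3,0],"claw":0}
    - {"twist":[0,0,-5.4],"travel":[2.45,-3,0],"claw":0}

```text
clock: 0.93
ee_pos: [0.4287, 0.1903, 0.2526]
tool_rot: [[-0.265, 0.964, -0.0], [0.964, 0.265, 0.0], [0.0, -0.0, -1.0]]
ft_force: [1.1, 0.2, 0.3]
opening: 0.27
grasp_force: 0.0
```

apply_moves:
  steps:
    - {"twist":[0,0,-5.4],"travel":[2.45,-3,0],"claw":0}
    - {"twist":[0,0,-5.4],"travel":[2.45,-3,0],"claw":0}
    - {"twist":[0,0,-5.4],"travel":[2.45,-3,0],"claw":0}
    - {"twist":[0,0,-5.4],"travel":[2.45,-3,0],"claw":0}
    - {"twist":[0,0,-5.4],"travel":[2.45,-3,0],"claw":0}

```text
clock: 1.35
ee_pos: [0.5512, 0.0403, 0.2524]
tool_rot: [[0.202, 0.979, -0.001], [0.979, -0.202, 0.0], [0.0, -0.001, -1.0]]
ft_force: [0.8, 0.2, -0.0]
opening: 0.007
grasp_force: 0.0
```

apply_moves:
  steps:
    - {"twist":[0,0,-5.7],"travel":[2.45,-2.8,0],"claw":0}
    - {"twist":[0,0,0],"travel":[0,0,-3],"claw":0}
    - {"twist":[0,0,0],"travel":[0,0,-3],"claw":0}
    - {"twist":[0,0,0],"travel":[0,0,-3],"claw":0}
    - {"twist":[0,0,0],"travel":[0,0,0],"claw":0}

```text
clock: 1.77
ee_pos: [0.5723, 0.0143, 0.157]
tool_rot: [[0.294, 0.956, -0.01], [0.956, -0.294, 0.002], [-0.001, -0.01, -1.0]]
ft_force: [-0.7, 0.0, -0.7]
opening: 0.005
grasp_force: 0.0
```

apply_moves:
  steps:
    - {"twist":[0,0,0],"travel":[0.2,0,-2.5],"claw":0}
    - {"twist":[0,0,0],"travel":[0,0,-2.5],"claw":0}
    - {"twist":[0,0,0],"travel":[0,0,-1.5],"claw":0}
    - {"twist":[0,0,0],"travel":[0,0,0],"claw":0}
    - {"twist":[0,0,0],"travel":[0,0,0],"claw":0}

```text
clock: 2.18
ee_pos: [0.5773, 0.0142, 0.0989]
tool_rot: [[0.294, 0.956, 0.0], [0.956, -0.294, -0.0], [0.0, 0.001, -1.0]]
ft_force: [-0.4, -0.7, -0.0]
opening: 0.005
grasp_force: 0.0
```

apply_moves:
  steps:
    - {"twist":[0,0,0],"travel":[0,0,-1.8],"claw":0}
    - {"twist":[0,0,0],"travel":[0,0,-0.6],"claw":0}
    - {"twist":[0,0,0],"travel":[0.1,0.3,-0.6],"claw":0}
    - {"twist":[0,0,0],"travel":[0.1,0.3,-0.6],"claw":0}
    - {"twist":[0,0,0],"travel":[0,0,0],"claw":0}

```text
clock: 2.6
ee_pos: [0.5793, 0.0207, 0.0618]
tool_rot: [[0.293, 0.956, 0.001], [0.956, -0.293, -0.0], [0.0, 0.001, -1.0]]
ft_force: [1.4, -0.5, 1.8]
opening: 0.007
grasp_force: 1.1
```

apply_moves:
  steps:
    - {"twist":[0,0,0],"travel":[0.1,0.3,-0.6],"claw":0}
    - {"twist":[0,0,0],"travel":[0.1,0.3,-0.6],"claw":0}
    - {"twist":[0,0,0],"travel":[0.1,0.2,-0.5],"claw":0}
    - {"twist":[0,0,0],"travel":[0,0.1,-0.4],"claw":0}
    - {"twist":[0,0,0],"travel":[0,0,0],"claw":0}

```text
clock: 3.02
ee_pos: [0.5813, 0.0295, 0.0394]
tool_rot: [[0.294, 0.956, -0.002], [0.956, -0.294, 0.0], [-0.0, -0.002, -1.0]]
ft_force: [0.6, -0.6, -0.6]
opening: 0.004
grasp_force: 0.0
```

Run:
```python
from h import *
p,d=snap('scene','scene1'); snap('top','top1'); print(monitor.get_state()['ee_pos'],monitor.get_state()['ft_force'])
b=p[195:300,205:345,::-1]; cv2.imwrite('pics/c2.png',cv2.resize(b,(790,592),interpolation=cv2.INTER_CUBIC))
```

```text
[0.58178832 0.02913753 0.0404775 ] [-0.26413063 -0.22360403 -0.71885029]
```

View pics/c2.png

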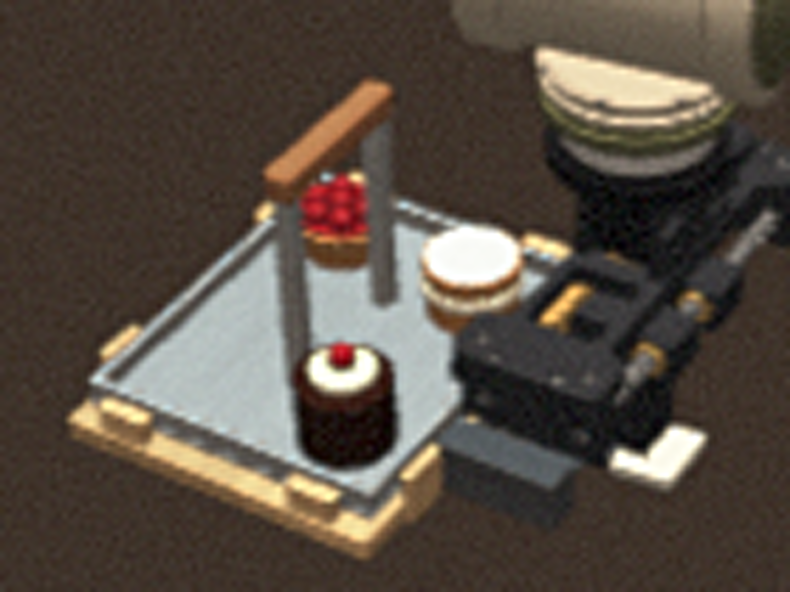

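The white pad, at about (660,455) in the crop, now lies flat just under the fingertips. I'll lift straight up, then check that the catch holds.

apply_moves:
  steps:
    - {"twist":[0,0,0],"travel":[0,0,2],"claw":0}
    - {"twist":[0,0,0],"travel":[0,0,4],"claw":0}
    - {"twist":[0,0,0],"travel":[0,0,4],"claw":0}
    - {"twist":[0,0,0],"travel":[0,0,4],"claw":0}
    - {"twist":[0,0,0],"travel":[0,0,4],"claw":0}

```text
clock: 3.53
ee_pos: [0.5815, 0.029, 0.2231]
tool_rot: [[0.294, 0.956, 0.0], [0.956, -0.294, -0.0], [0.0, 0.0, -1.0]]
ft_force: [1.0, -0.3, 0.5]
opening: -0.0
grasp_force: 0.0
```

apply_moves:
  steps:
    - {"twist":[0,0,6.5],"travel":[0,0,3],"claw":4}
    - {"twist":[0,0,6.5],"travel":[0,0,0],"claw":4}
    - {"twist":[0,0,6.5],"travel":[0,0,0],"claw":4}
    - {"twist":[0,0,6.5],"travel":[0,0,0],"claw":4}
    - {"twist":[0,0,6.5],"travel":[0,0,0],"claw":4}

```text
clock: 3.95
ee_pos: [0.5818, 0.029, 0.2511]
tool_rot: [[-0.271, 0.963, 0.001], [0.963, 0.271, -0.0], [-0.0, 0.0, -1.0]]
ft_force: [-0.7, -0.7, 0.3]
opening: 0.358
grasp_force: 0.0
```

apply_moves:
  steps:
    - {"twist":[0,0,6.5],"travel":[0,0,0],"claw":4}
    - {"twist":[0,0,6.5],"travel":[0,0,0],"claw":4}
    - {"twist":[0,0,6.5],"travel":[0,0,0],"claw":4}
    - {"twist":[0,0,6.5],"travel":[0,0,0],"claw":4}
    - {"twist":[0,0,6.5],"travel":[0,0,0],"claw":4}

```text
clock: 4.37
ee_pos: [0.5819, 0.029, 0.251]
tool_rot: [[-0.746, 0.666, 0.0], [0.666, 0.746, -0.0], [-0.0, 0.0, -1.0]]
ft_force: [-0.0, 0.4, 0.0]
opening: 0.449
grasp_force: 0.0
```

apply_moves:
  steps:
    - {"twist":[0,0,6.5],"travel":[0,0,0],"claw":4}
    - {"twist":[0,0,6.5],"travel":[0,0,0],"claw":4}
    - {"twist":[0,0,6.5],"travel":[0,0,0],"claw":4}
    - {"twist":[0,0,5.5],"travel":[0,0,0],"claw":4}
    - {"twist":[0,0,0],"travel":[0,0,0],"claw":4}

```text
clock: 4.78
ee_pos: [0.5819, 0.029, 0.251]
tool_rot: [[-0.957, 0.291, 0.0], [0.291, 0.957, -0.0], [-0.0, 0.0, -1.0]]
ft_force: [-0.4, 0.7, 0.7]
opening: 0.452
grasp_force: 0.0
```

Run:
```python
from h import *
from m import rep
snap('scene','scene2'); p,d=snap('top','top2'); s=monitor.get_state(); print(s['ee_pos'],s['ft_force'],s['joint_positions'])
p,d=np.load('pics/scene2.npz')['p'],np.load('pics/scene2.npz')['d']
P=pts('scene',d); rep('scene','scene2')
roi=np.zeros((480,640),bool); roi[235:300,290:340]=1
m=roi&(p.min(2)>150)&(P[...,2]>.01); Q=P[m]; print(m.sum(),np.median(Q,0),Q.min(0),Q.max(0))
b=p[195:300,205:345,::-1]; cv2.imwrite('pics/c3.png',cv2.resize(b,(790,592),interpolation=cv2.INTER_CUBIC))
```

```text
[0.58186448 0.02904705 0.25087831] [ 0.36158739  0.63169388 -0.79364109] [-8.65628200e+00  2.53326688e+01  7.55345222e+01 -2.35062150e-03
  7.91199862e+01 -8.13855736e+01]
scene counter z 0.00022620673507772748
bar 214 [ 0.54306726 -0.11794422  0.13272789] 0.13484808090036415 ((537.7877197265625, -118.69189453125), (16.450767517089844, 83.8615493774414), 74.05030059814453)
wood 716 ((496.9075927734375, -68.74893188476562), (271.86968994140625, 321.1595764160156), 80.69893646240234)
464 [ 0.56722914 -0.01689135  0.02587909] [ 0.45657103 -0.06735251  0.01013037] [1.4948232  0.22817217 0.86385166]
```

View pics/c3.png

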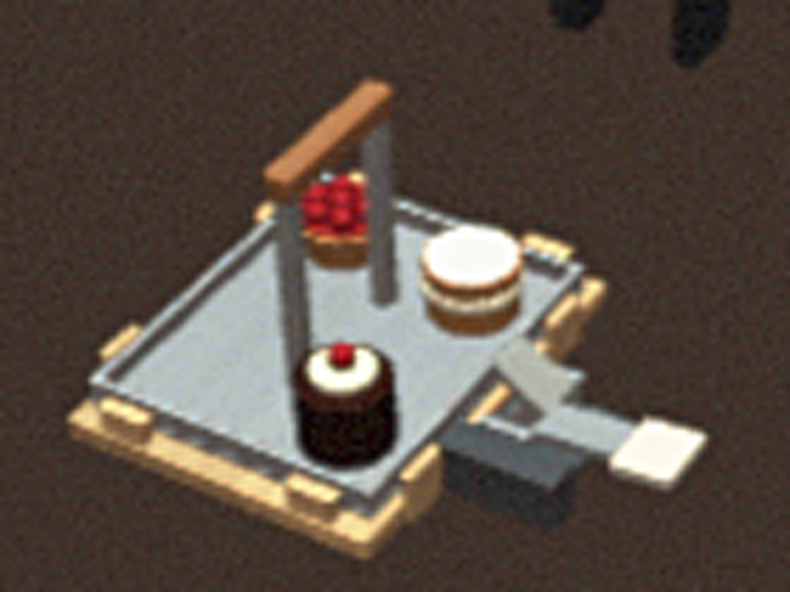

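The lever is caught: the pad lies flat at (660,450) in the crop and the claw is raised at (540,375), clear of the rim. All three pastries are standing. I'll move over the handle now.

apply_moves:
  steps:
    - {"twist":[0,0,0],"travel":[-1.3,-3.6,0],"claw":4}
    - {"twist":[0,0,0],"travel":[-1.3,-3.6,0],"claw":4}
    - {"twist":[0,0,0],"travel":[-1.3,-3.7,0],"claw":4}
    - {"twist":[0,0,0],"travel":[-1.3,-3.7,0],"claw":4}
    - {"twist":[0,0,0],"travel":[0,0,-3],"claw":4}

```text
clock: 5.3
ee_pos: [0.5301, -0.123, 0.2251]
tool_rot: [[-0.953, 0.302, 0.008], [0.302, 0.953, -0.006], [-0.01, -0.003, -1.0]]
ft_force: [1.1, -0.6, -0.1]
opening: 0.454
grasp_force: 0.0
```

apply_moves:
  steps:
    - {"twist":[0,0,0],"travel":[0,0,-3],"claw":4}
    - {"twist":[0,0,0],"travel":[0,0,0],"claw":4}
    - {"twist":[0,0,0],"travel":[0,0,0],"claw":4}

```text
clock: 5.55
ee_pos: [0.5296, -0.1167, 0.1906]
tool_rot: [[-0.955, 0.296, -0.002], [0.296, 0.955, 0.001], [0.002, 0.0, -1.0]]
ft_force: [-0.2, 0.5, 1.5]
opening: 0.453
grasp_force: 0.0
```

Run:
```python
from h import *
p,d=snap('scene','scene3'); s=monitor.get_state(); print(s['ee_pos'],s['ft_force'])
b=p[160:300,190:350,::-1]; cv2.imwrite('pics/c4.png',cv2.resize(b,(685,600),interpolation=cv2.INTER_CUBIC))
```

```text
[ 0.53036211 -0.11681969  0.19199553] [-0.6819971   0.27072084  0.78755121]
```

View pics/c4.png

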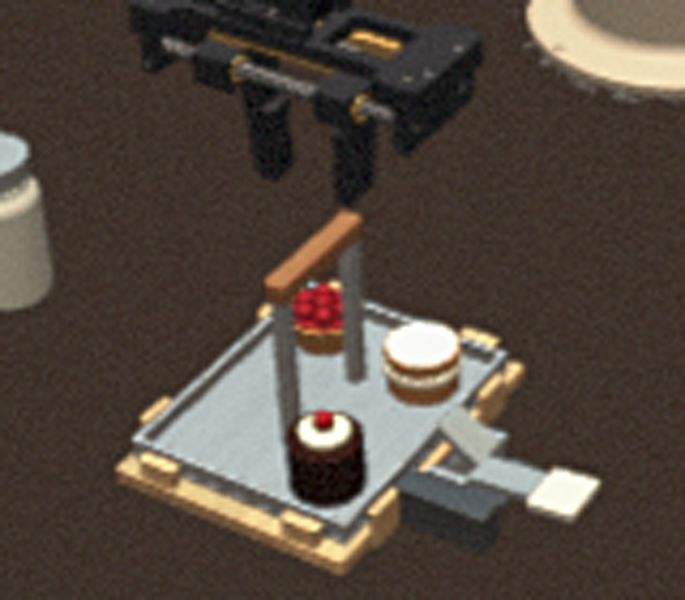

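The open fingers straddle the bar, which runs through (315,250), and the lever is still down. I'll descend and close gradually.

apply_moves:
  steps:
    - {"twist":[0,0,0],"travel":[0,0,-2.4],"claw":4}
    - {"twist":[0,0,0],"travel":[0,0,-2.4],"claw":4}
    - {"twist":[0,0,0],"travel":[0,0,-1.5],"claw":4}
    - {"twist":[0,0,0],"travel":[0,0,-0.5],"claw":4}
    - {"twist":[0,0,0],"travel":[0,0,0],"claw":3}

```text
clock: 6.02
ee_pos: [0.5304, -0.1167, 0.1234]
tool_rot: [[-0.956, 0.294, 0.001], [0.294, 0.956, -0.0], [-0.001, -0.0, -1.0]]
ft_force: [-0.3, -0.2, 0.8]
opening: 0.399
grasp_force: 0.0
```

apply_moves:
  steps:
    - {"twist":[0,0,0],"travel":[0,0,0],"claw":2.4}
    - {"twist":[0,0,0],"travel":[0,0,0],"claw":2}
    - {"twist":[0,0,0],"travel":[0,0,0],"claw":1.7}
    - {"twist":[0,0,0],"travel":[0,0,0],"claw":1.5}
    - {"twist":[0,0,0],"travel":[0,0,0],"claw":1.3}

```text
clock: 6.43
ee_pos: [0.5304, -0.1166, 0.1237]
tool_rot: [[-0.956, 0.294, 0.002], [0.294, 0.956, 0.0], [-0.002, 0.001, -1.0]]
ft_force: [1.5, 3.7, 6.3]
opening: 0.159
grasp_force: 30.0
```

apply_moves:
  steps:
    - {"twist":[0,0,0],"travel":[0,0,0],"claw":0.8}
    - {"twist":[0,0,0],"travel":[0,0,0],"claw":0.4}
    - {"twist":[0,0,0],"travel":[0,0,0],"claw":0}
    - {"twist":[0,0,0],"travel":[0,0,0],"claw":0}
    - {"twist":[0,0,0],"travel":[0,0,0],"claw":0}

```text
clock: 6.85
ee_pos: [0.5304, -0.1166, 0.1236]
tool_rot: [[-0.956, 0.294, 0.002], [0.294, 0.956, -0.0], [-0.002, 0.001, -1.0]]
ft_force: [1.2, 3.8, 5.9]
opening: 0.154
grasp_force: 30.0
```

apply_moves:
  steps:
    - {"twist":[0,0,0],"travel":[0.03,0.1,0.1],"claw":0}
    - {"twist":[0,0,0],"travel":[0,0,0.1],"claw":0}
    - {"twist":[0,0,0],"travel":[0,0,0.1],"claw":0}
    - {"twist":[0,0,0],"travel":[0,0,0.1],"claw":0}
    - {"twist":[0,0,0],"travel":[0,0,0.1],"claw":0}

```text
clock: 7.27
ee_pos: [0.5299, -0.1159, 0.1274]
tool_rot: [[-0.956, 0.294, -0.001], [0.294, 0.956, 0.0], [0.001, 0.0, -1.0]]
ft_force: [-0.3, -0.4, -5.8]
opening: 0.153
grasp_force: 30.0
```

apply_moves:
  steps:
    - {"twist":[0,0,0],"travel":[0,0,0.1],"claw":0}
    - {"twist":[0,0,0],"travel":[0,0,0.2],"claw":0}
    - {"twist":[0,0,0],"travel":[0,0,0.2],"claw":0}
    - {"twist":[0,0,0],"travel":[0,0,0.2],"claw":0}
    - {"twist":[0,0,0],"travel":[0,0,0.3],"claw":0}

```text
clock: 7.68
ee_pos: [0.5301, -0.1159, 0.1379]
tool_rot: [[-0.956, 0.294, -0.0], [0.294, 0.956, 0.0], [0.0, 0.0, -1.0]]
ft_force: [-0.4, 0.7, -6.0]
opening: 0.154
grasp_force: 30.0
```

Run:
```python
from h import *
p,d=snap('scene','scene4'); s=monitor.get_state(); print(s['ee_pos'],s['ft_force'],s['torque'])
b=p[160:300,190:350,::-1]; cv2.imwrite('pics/c5.png',cv2.resize(b,(685,600),interpolation=cv2.INTER_CUBIC))
```

```text
[ 0.53039202 -0.11594967  0.13852508] [-0.03670912  0.15286517 -4.14251651] [-0.0035174   0.04688029 -0.00769406]
```

View pics/c5.png

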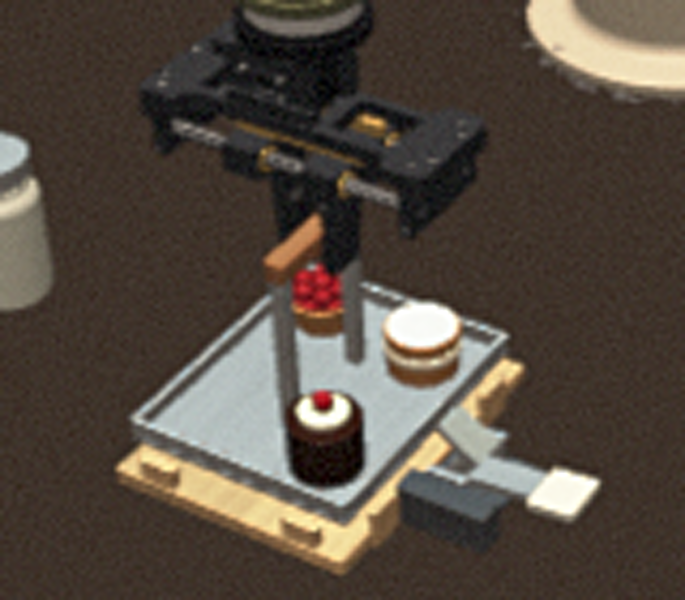

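The tray is rising level, with its underside about 15 mm above the seat and the claw clear of it. The three pastries are standing. I'll continue the lift smoothly.

apply_moves:
  steps:
    - {"twist":[0,0,0],"travel":[0,0,0.3],"claw":0}
    - {"twist":[0,0,0],"travel":[0,0,0.4],"claw":0}
    - {"twist":[0,0,0],"travel":[0,0,0.5],"claw":0}
    - {"twist":[0,0,0],"travel":[0,0,0.5],"claw":0}
    - {"twist":[0,0,0],"travel":[0,0,0.6],"claw":0}

```text
clock: 8.15
ee_pos: [0.5302, -0.1159, 0.1613]
tool_rot: [[-0.956, 0.294, -0.0], [0.294, 0.956, -0.0], [0.0, -0.0, -1.0]]
ft_force: [0.2, 0.7, -6.7]
opening: 0.152
grasp_force: 30.0
```

apply_moves:
  steps:
    - {"twist":[0,0,0],"travel":[0,0,0.6],"claw":0}
    - {"twist":[0,0,0],"travel":[0,0,0.6],"claw":0}
    - {"twist":[0,0,0],"travel":[0,0,0.6],"claw":0}
    - {"twist":[0,0,0],"travel":[0,0,0.6],"claw":0}
    - {"twist":[0,0,0],"travel":[0,0,0.6],"claw":0}

```text
clock: 8.57
ee_pos: [0.5302, -0.1159, 0.1914]
tool_rot: [[-0.956, 0.294, 0.0], [0.294, 0.956, -0.0], [-0.0, -0.0, -1.0]]
ft_force: [-0.6, -1.1, -5.3]
opening: 0.155
grasp_force: 30.0
```

apply_moves:
  steps:
    - {"twist":[0,0,0],"travel":[0,0,0.6],"claw":0}
    - {"twist":[0,0,0],"travel":[0,0,0.6],"claw":0}
    - {"twist":[0,0,0],"travel":[0,0,0.6],"claw":0}
    - {"twist":[0,0,0],"travel":[0,0,0.6],"claw":0}
    - {"twist":[0,0,0],"travel":[0,0,0.6],"claw":0}

```text
clock: 8.98
ee_pos: [0.5302, -0.1159, 0.2213]
tool_rot: [[-0.956, 0.294, -0.0], [0.294, 0.956, 0.0], [0.0, 0.0, -1.0]]
ft_force: [0.4, 0.9, -5.5]
opening: 0.155
grasp_force: 30.0
```

apply_moves:
  steps:
    - {"twist":[0,0,0],"travel":[0,0,0.6],"claw":0}
    - {"twist":[0,0,0],"travel":[0,0,0.5],"claw":0}
    - {"twist":[0,0,0],"travel":[0,0,0.5],"claw":0}
    - {"twist":[0,0,0],"travel":[0,0,0.4],"claw":0}
    - {"twist":[0,0,0],"travel":[0,0,0.3],"claw":0}

```text
clock: 9.4
ee_pos: [0.5302, -0.1159, 0.2442]
tool_rot: [[-0.956, 0.294, 0.0], [0.294, 0.956, -0.0], [-0.0, -0.0, -1.0]]
ft_force: [0.2, -0.2, -5.5]
opening: 0.147
grasp_force: 30.0
```

apply_moves:
  steps:
    - {"twist":[0,0,0],"travel":[0,0,0.2],"claw":0}
    - {"twist":[0,0,0],"travel":[0,0,0.1],"claw":0}
    - {"twist":[0,0,0],"travel":[0,0,0],"claw":0}
    - {"twist":[0,0,0],"travel":[0,0,0],"claw":0}
    - {"twist":[0,0,0],"travel":[0,0,0],"claw":0}

```text
clock: 9.82
ee_pos: [0.5301, -0.1158, 0.2465]
tool_rot: [[-0.956, 0.294, -0.0], [0.294, 0.956, 0.0], [0.001, 0.0, -1.0]]
ft_force: [1.0, 0.2, -5.2]
opening: 0.152
grasp_force: 30.0
```

apply_moves:
  steps:
    - {"twist":[0,0,0],"travel":[0,0,0],"claw":0}
    - {"twist":[0,0,0],"travel":[0,0,0],"claw":0}
    - {"twist":[0,0,0],"travel":[0,0,0],"claw":0}
    - {"twist":[0,0,0],"travel":[0,0,0],"claw":0}
    - {"twist":[0,0,0],"travel":[0,0,0],"claw":0}

```text
clock: 10.23
ee_pos: [0.5302, -0.1159, 0.2467]
tool_rot: [[-0.956, 0.294, -0.0], [0.294, 0.956, -0.0], [-0.0, -0.0, -1.0]]
ft_force: [-0.5, -0.1, -5.9]
opening: 0.153
grasp_force: 30.0
```

Run:
```python
from h import *
p,d=snap('scene','scene5'); s=monitor.get_state(); print(s['ee_pos'],s['ft_force'],s['torque'],s['clock'])
P=pts('scene',d)
hsv=cv2.cvtColor(p,cv2.COLOR_RGB2HSV); Z=P[...,2]
m=(Z>.11)&(Z<.165)&(hsv[...,1]<60)&(abs(P[...,0]-.535)<.12)&(abs(P[...,1]+.118)<.1); Q=P[m]
A=np.c_[Q,np.ones(len(Q))]; k=np.ones(len(Q),bool)
for _ in range(6):
    c=np.linalg.lstsq(A[k][:,[0,1,3]],Q[k,2],rcond=None)[0]; r=Q[:,2]-A[:,[0,1,3]]@c; k=abs(r)<.005
print('tray floor plane slope deg',np.degrees(c[:2]),'z mid',c@[.535,-.118,1],k.sum())
b=p[110:300,170:370,::-1]; cv2.imwrite('pics/c6.png',cv2.resize(b,(630,598),interpolation=cv2.INTER_CUBIC))
```

```text
[ 0.53018623 -0.11588338  0.24671867] [-0.34812249  0.1633979  -5.74143448] [ 0.01140113 -0.0339314   0.04065137] 10.2833
tray floor plane slope deg [0.40520217 0.0858316 ] z mid 0.13964052247508815 1471
```

View pics/c6.png

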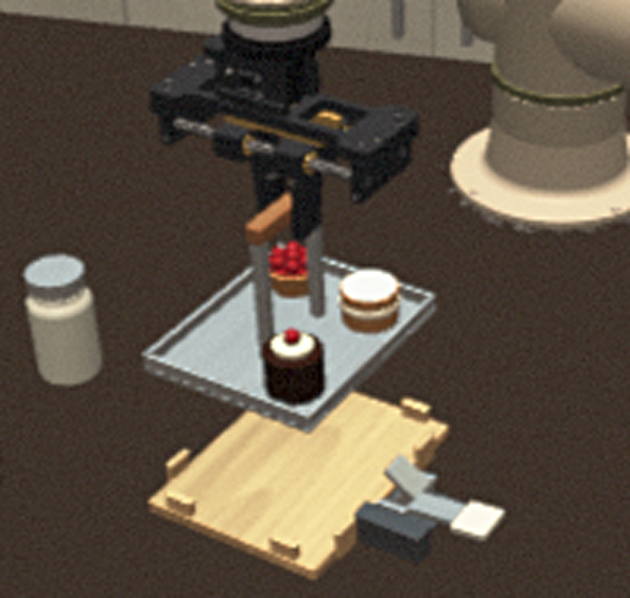

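The tray hangs level, within 0.5° by the fitted floor plane. Its floor is at 0.140 m, so its underside is about 0.135 m above the counter. All three pastries are standing, and the lever is still caught with the pad at (478,518).

```bash
python3 -c "
from workcell import order
print(order.sign_off())"
```

```text
the job is handed in; nothing more can be done
None
```

The job is handed in: the lever is caught down, and the tray is held still and level with its underside about 13.5 cm above the counter, with all three pastries standing.

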